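Make up a redraw tool on its press plate

ROBOT

A 6-joint arm with a two-finger parallel gripper is mounted at the origin on the work surface. World frame = base frame: x ahead of the robot, y to its left, z up, the work surface at z = 0. Lengths are in mm, angles in degrees, forces in N, time in s.
With the tool pointing down it reaches from about 300 to 875 mm from the base axis. Payload 6.4 kg.
Tool frame: the origin (TCP) lies on the centre line of the jaws, within the pads' length; the fingertips stand 22 mm ahead of it and the grasp point (between the pads) lies 3 mm ahead of it; z points along the fingers, y is the direction in which the jaws open and shut (so a half turn about z gives the same grasp; the last joint's range is limited). The gripper opens to 88 mm and grips with 3 to 60 N. Pads are 18 mm wide; open, the fingers measure 123 mm over their backs; the gripper's body (75 mm by 187 mm) begins 45 mm behind the grasp point.
Start: joints at [-86.305, 10.359, 92.074, -0, 77.567, -11.82], TCP at [153.83, -554.056, 260.714] pointing down, gripper open.
Joint ranges: [-171.53, 171.53], [-51.25, 118.39], [17.06, 147.69], [-65.23, 245.23], [0, 150.52], [-178.68, 178.68]. Speed limits (degrees/s): [147.25, 147.25, 172.46, 180, 180, 180].

INTERFACE

Orientations are given as a 3x3 rotation matrix whose columns are the frame's x, y, z axes.
In Python, from plant import env gives the robot as it stands.
- The arm moves only by the shell command python3 -m handwheel 'ROWS'. ROWS is JSON, a list of rows, each a list of 3 entries, a list of its own where there are three numbers: the shift along the tool's x, y, z in mm, then the turn about the tool's z in rad, then the closure, from -1 (fully open) to 1 (shut), so that 0 is half open. In form: [[[x, y, z], spin, fingers], ...]. A call has 1 to 12 rows; each row shifts and turns the commanded pose from where the row before left it, along the tool's axes as they then stand; what a row does not reach is not made up. A row lasts 1/10 s, in which the tool goes at most 50 mm and 8.59 degrees, less where a joint would pass 70% of its speed; a pose out of reach is approached as far as the arm can. A call with a gripper value outside its range is refused whole. The fingers move at their own pace and stop on an object; the grip force is fixed at half the most. Time passes only in rows, so rows that do not move let the fingers close. It gives the time, the measured TCP pose, the force and the opening at its end, in the units of the state.
- env.observe(): the state, without advancing time (a new reading comes with each control period).
- env.read_camera(name): name is "side" or "top"; returns the picture (384x512x3 uint8, blue, green, red); there is no depth.
- env.camera_info(name): a dict with "fx", "fy", "cx", "cy" (pixels), "extrinsics" (4x4, takes a point from camera to world coordinates). Camera axes: x right, y down, z forward; pixel columns grow to the right and rows downward; lengths in mm; the calibration is good to about 2 mm. A picture is of the moment at which its call begins. camera_info takes no time and is no camera call.
- env.hand_in(): hands the job in, once; it reports no verdict.
The state is a dict: "time_s": time; "joint_positions": joint angles; "joint_vel": joint speeds; "tau": joint torques, N m; "position": TCP position; "tcp_rot": TCP orientation; "wrist_force": force on the tool from outside, world axes, zero at the start; "torque": the same for the moment, N m; "width": finger opening in mm.
Only numpy, scipy, OpenCV 4.12 (cv2) and the standard library are available. Lean on these libraries where they do the work, as an engineer would, in place of code of your own. Each camera call takes 0.05 s, during which the arm holds its last target.

TASK

Make up the redraw tool on the press plate for the arbor press, one part after the other, each set down and not dropped: first the die ring whose bore takes the shell's nose, centred over the hole in the plate, then the stepped shell nose down in the die, then the sleeve inside the shell, and last the punch down through the sleeve until it stands upright on the bottom of the shell. Leave the other die ring, the heel dolly and the grease tin where they are.

Things in the scene. Friction and masses are not known exactly. Their poses are not given: they have to be found in the camera images.
- press_plate: The target, fixed: dark square steel slab 130 x 130 mm, 20 mm thick, with a plain 40 mm through hole in its centre. Origin: centre of the underside (on the hole's axis), z up, x and y along its sides; its top is 20 mm above the origin.
- clamp_tray: Grey open steel tray 130 x 120 mm, 22 mm high, holding flat steel clamp plates; fixed, only in the way. It and the press plate may have swapped places. Origin: centre of the underside.
- wide_die: Die ring to be used: plain steel ring, outside 66 mm, bore 50 mm, 40 mm high, 0.46 kg, standing with its bore upright. Origin: centre of the underside, z up along the bore. It goes on the press plate (origin 20 mm above the plate's).
- narrow_die: The other die ring, not wanted: plain steel, outside 66 mm, bore only 28 mm, 40 mm high, 0.7 kg. The shell's nose does not go into it. Origin: centre of the underside.
- shell: Stepped sheet-metal shell, open at the top, standing on its nose: upper part outside 66 mm, inside 61 mm; nose below it outside 44 mm, inside 39 mm, closed at the bottom (3 mm thick) and tapered to 36 mm over its lowest 6 mm; 36 mm high in all, 0.12 kg. The step's underside is 14 mm and its upper face 17 mm above the origin. Origin: centre of the nose's underside, z up. In the die its step rests on the die's top face, its origin 26 mm above the die's.
- sleeve: Steel sleeve (blank holder), open at both ends: outside 52 mm, chamfered at the foot, bore 36 mm, 52 mm high, 0.42 kg, upright. Origin: centre of the underside, z up. In the shell it rests on the step, its origin 17 mm above the shell's, and stands 33 mm proud of the shell's rim.
- punch: Steel punch standing on its flat nose: shank 30 mm diameter from 0 to 76 mm above the origin (foot chamfered to 27 mm), dark head 40 mm diameter from 76 to 100 mm; 0.6 kg. Origin: centre of the nose's underside, z up. In place its nose stands on the shell's bottom, its origin 3 mm above the shell's, the head 10 mm clear of the sleeve.
- heel_dolly: Rounded dark steel block (panel-beating dolly) 75 x 36 mm, 26 mm high, loose among the parts. Origin: centre of the underside, x along its length.
- grease_tin: Small green tin with a bare steel lid, 51 mm diameter, 38 mm high, loose among the parts. Origin: centre of the underside.
Not all that is in view belongs to the job. Leave any blue look-alike of the shell alone. Leave any red look-alike of the punch alone.

How it is judged (in metres and radians):
On the way, in this order (a step that is already met when the one before it is completed fails the run):
1. the wide-bored die ring is set flat on the press plate, centred over its hole (horizontal distance between wide_die and press_plate below 0.012 m and z of wide_die in the frame of press_plate between 0.016 and 0.024 m and angle between wide_die's own z axis and vertical below 0.1 rad), for 0.2 s.
2. the stepped shell is seated nose down in that die ring (horizontal distance between shell and wide_die below 0.007 m and z of shell in the frame of wide_die between 0.022 and 0.03 m and angle between shell's own z axis and vertical below 0.1 rad), for 0.2 s.
3. the sleeve stands inside the shell, on its step (horizontal distance between sleeve and shell below 0.008 m and z of sleeve in the frame of shell between 0.013 and 0.021 m and angle between sleeve's own z axis and vertical below 0.1 rad), for 0.2 s.
4. the punch stands upright through the sleeve, on the shell's bottom (horizontal distance between punch and shell below 0.008 m and z of punch in the frame of shell between -0.001 and 0.007 m and angle between punch's own z axis and vertical below 0.13 rad), for 0.2 s.
At the end, for the whole second after the job is handed in: Wide die flat on the plate, within 12 mm of its centre; shell's step on the die (7 mm off centre at most); sleeve on the step in the shell (8 mm); punch through it on the shell's bottom (8 mm). Heights within 4 mm, tilt under 6 degrees (punch 7). All released and at rest (all of step 1 and all of step 2 and all of step 3 and all of step 4 and linear speed of each of wide_die, shell, sleeve, punch below 0.02 m/s and angular speed of each of wide_die, shell, sleeve, punch below 0.2 rad/s); the robot touches nothing.
It fails at once if a part is dropped (let go so that it falls faster than 0.7 m/s, about 25 mm) ((linear speed of wide_die above 0.7 m/s and contact force between the fingers and wide_die below 0.05 N) or (linear speed of shell above 0.7 m/s and contact force between the fingers and shell below 0.05 N) or (linear speed of sleeve above 0.7 m/s and contact force between the fingers and sleeve below 0.05 N) or (linear speed of punch above 0.7 m/s and contact force between the fingers and punch below 0.05 N)).
It fails at once if the narrow die is moved by more than 25 mm (distance of narrow_die from where it was at the start of the episode above 0.025 m).
It fails at once if the heel dolly is moved by more than 25 mm (distance of heel_dolly from where it was at the start of the episode above 0.025 m).
It fails at once if the grease tin is moved by more than 25 mm (distance of grease_tin from where it was at the start of the episode above 0.025 m).
It also fails if it takes over 125 s, if anything falls off the work surface, if the arm or the gripper's body presses on something with over 40 N, if the wrist force passes 120 N, or if a joint passes its speed limit or range.

## Working session

There is one attempt and no reset: what is moved stays moved. The work goes in short steps, Python scripts to look and compute and a shell command to move; the robot and the scene stay as the last step left them, time stands still between calls to the robot, and variables do not carry over. Pictures are saved under pics/ and viewed, and the job is handed in when it is done.

```bash
ls; mkdir -p pics; python3 - <<'E'
from plant import env
import cv2,numpy as np
s=env.observe(); print(s)
for n in("top","side"):
    im=env.read_camera(n); cv2.imwrite(f"pics/{n}0.png",im); print(n,env.camera_info(n))
E
```

```text
pics
{'time_s': 0.0, 'joint_positions': array([-8.63053583e+01,  1.04010538e+01,  9.21312483e+01, -2.33399136e-04,
        7.75676695e+01, -1.18201489e+01]), 'joint_vel': array([-0.04157978,  0.00038851, -0.0164681 , -0.04121069,  0.04226711,
        0.01348777]), 'tau': array([-1.10367171e-03, -4.33874345e+01, -3.41844857e+01,  7.02496665e-02,
        3.88093048e-02, -1.27388735e-04]), 'position': array([ 153.7877468 , -553.53563869,  259.82178983]), 'tcp_rot': array([[ 9.63561220e-01,  2.67487872e-01, -1.16405015e-04],
       [ 2.67487663e-01, -9.63559712e-01,  1.74094963e-03],
       [ 3.53519728e-04, -1.70864845e-03, -9.99998478e-01]]), 'wrist_force': array([-0.23403181, -0.40493647, -0.23920319]), 'torque': array([-0.02743235,  0.01632475,  0.01587326]), 'width': 88.05818539436385}
top {'fx': 347.7657994611551, 'fy': 347.7657994611551, 'cx': 254.8780056279484, 'cy': 190.42756035945376, 'extrinsics': array([[-2.12426057e-02, -9.93709675e-01,  1.09953779e-01,
         4.48514572e+02],
       [-9.99773276e-01,  2.12749561e-02, -8.79094668e-04,
        -4.97331865e+00],
       [-1.46569694e-03, -1.09947524e-01, -9.93936313e-01,
         9.05909783e+02],
       [ 0.00000000e+00,  0.00000000e+00,  0.00000000e+00,
         1.00000000e+00]])}
side {'fx': 394.30789354796786, 'fy': 394.30789354796786, 'cx': 252.03949398724416, 'cy': 190.65993309963653, 'extrinsics': array([[ 9.69809913e-01, -1.19481536e-01,  2.12586204e-01,
         3.50796423e+02],
       [-2.43224072e-01, -5.36939725e-01,  8.07798107e-01,
        -7.81488336e+02],
       [ 1.76290193e-02, -8.35116695e-01, -5.49790254e-01,
         5.79162448e+02],
       [ 0.00000000e+00,  0.00000000e+00,  0.00000000e+00,
         1.00000000e+00]])}
```

View pics/top0.png

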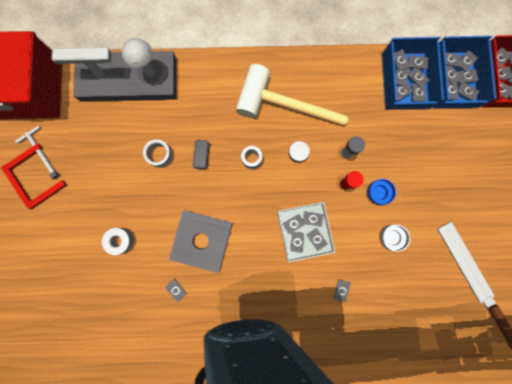

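View pics/side0.png

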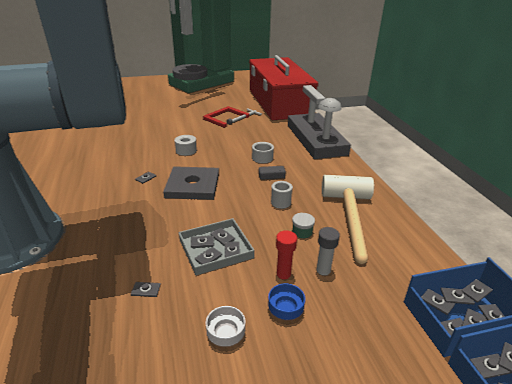

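Candidates (top picture):
- **Ring parts:** wide-bored ring at (157,153) is the wide die. The narrow-bored ring (117,241) is the narrow die. The smaller, taller ring (252,156) is the sleeve.
- **Shell:** the silver cup (396,238). The blue cup (382,192) is the look-alike.
- **Punch:** the dark-headed one (353,148). The red one (352,180) is the look-alike.
- **Others:** tin (299,151), dolly (201,154), plate (201,241), tray (305,231).

I'll check the choices in a close crop.

```bash
python3 - <<'E'
import cv2,numpy as np
im=cv2.imread("pics/top0.png")
def crop(c,r=26,k=7): 
    x,y=c; return cv2.resize(im[y-r:y+r,x-r:x+r],(264,264),interpolation=cv2.INTER_CUBIC)
a=np.hstack([crop(c) for c in[(157,153),(117,241),(252,156)]])
b=np.hstack([crop(c) for c in[(396,238),(353,148)]]+[crop((201,241),40)])
cv2.imwrite("pics/crop0.png",np.vstack([a,b]))
E
```

```text
(no output)
```

View pics/crop0.png

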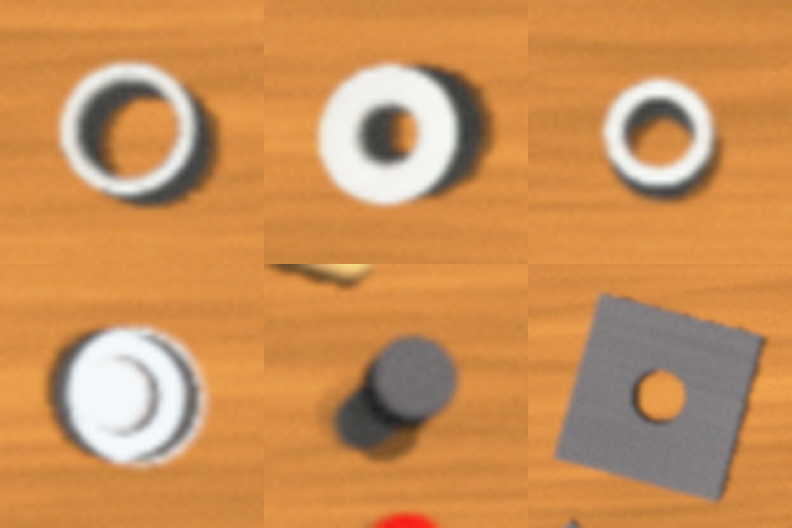

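Crops agree: (157,153) has the 50 mm bore, (117,241) the 28 mm bore; (396,238) is the silver stepped shell; (353,148) the dark-headed punch. Now measure.

```bash
cat > h.py <<'E'
import cv2,numpy as np
from plant import env
def unproj(n,uv,z):
    c=env.camera_info(n);E=c["extrinsics"]
    d=E[:3,:3]@np.array([(uv[0]-c["cx"])/c["fx"],(uv[1]-c["cy"])/c["fy"],1]);o=E[:3,3]
    return (o+d*(z-o[2])/d[2])
def proj(n,P):
    c=env.camera_info(n);E=np.linalg.inv(c["extrinsics"]);p=E[:3,:3]@np.asarray(P,float)+E[:3,3]
    return np.array([c["fx"]*p[0]/p[2]+c["cx"],c["fy"]*p[1]/p[2]+c["cy"]])
def fit(n,im,c,z,pred,r=26,k=8,close=0):
    x,y=c;cr=im[y-r:y+r,x-r:x+r]
    b=cv2.resize(cr,None,fx=k,fy=k,interpolation=cv2.INTER_CUBIC)
    m=pred(cv2.cvtColor(b,cv2.COLOR_BGR2HSV).astype(int)).astype(np.uint8)
    n_,lab,st,_=cv2.connectedComponentsWithStats(m);i=1+np.argmax(st[1:,4]);m=(lab==i).astype(np.uint8)
    ct=max(cv2.findContours(m,cv2.RETR_EXTERNAL,cv2.CHAIN_APPROX_NONE)[0],key=cv2.contourArea)
    ct=cv2.convexHull(ct)
    pts=(ct[:,0]+.5)/k-.5+[x-r,y-r]
    W=np.array([unproj(n,p,z)[:2] for p in pts])
    # circle fit in world plane
    A=np.c_[2*W,np.ones(len(W))];s=np.linalg.lstsq(A,(W**2).sum(1),rcond=None)[0]
    R=np.sqrt(s[2]+s[0]**2+s[1]**2);res=np.abs(np.hypot(*(W-s[:2]).T)-R)
    return s[:2].round(1),2*R.round(1),res.max().round(1)
E
python3 - <<'E'
from h import *
t=cv2.imread("pics/top0.png")
br=lambda h:(h[...,2]>165)&(h[...,1]<60)
print("wide",fit("top",t,(157,153),40,br))
print("narrow",fit("top",t,(117,241),40,br))
print("sleeve",fit("top",t,(252,156),52,br))
print("shell",fit("top",t,(396,238),36,br))
print("punch",fit("top",t,(353,148),100,lambda h:(h[...,1]<60)&(h[...,2]>80)&(h[...,2]<140)))
print("tin",fit("top",t,(299,151),38,br))
# plate
x0=160;y0=200;cr=t[y0:282,x0:245];hsv=cv2.cvtColor(cr,cv2.COLOR_BGR2HSV);m=(hsv[...,1]<90).astype(np.uint8)
_,lab,st,ce=cv2.connectedComponentsWithStats(m);i=1+np.argmax(st[1:,4])
ct=max(cv2.findContours((lab==i).astype(np.uint8),cv2.RETR_EXTERNAL,cv2.CHAIN_APPROX_NONE)[0],key=cv2.contourArea)
bx=cv2.boxPoints(cv2.minAreaRect(ct))+[x0,y0];W=np.array([unproj("top",p,20)[:2] for p in bx]);print("plate",W.round(0),W.mean(0),np.linalg.norm(np.diff(W,axis=0),axis=1))
wood=lambda h:(h[...,1]>120)
print("hole",fit("top",t,(201,241),20,wood,r=12))
for n,P in dict(d=[0,0,0]).items():pass
d=[unproj("top",p,26)[:2].round() for p in [(195,140),(209,141),(193,168),(207,169)]];print("dolly",d)
s=cv2.imread("pics/side0.png")
print("wide s",fit("side",s,(263,150),40,br)) 
print("sleeve s",fit("side",s,(282,187),52,br,r=16))
print("shell s",fit("side",s,(226,320),36,br))
E
```

```text
wide (array([648.1, 243.7]), np.float64(66.6), np.float64(1.0))
narrow (array([426.3, 341.9]), np.float64(66.4), np.float64(0.8))
sleeve (array([630.3,   1.3]), np.float64(52.8), np.float64(0.6))
shell (array([ 419.9, -353. ]), np.float64(66.8), np.float64(1.0))
punch (array([ 643. , -247.2]), np.float64(36.8), np.float64(1.5))
tin (array([ 643.9, -120.1]), np.float64(50.6), np.float64(0.9))
plate [[377. 214.]
 [503. 181.]
 [466.  54.]
 [342.  89.]] [421.91657604 134.59688992] [129.56390934 132.06687569 128.97216705]
hole (array([422.2, 133.9]), np.float64(37.6), np.float64(0.5))
dolly [array([680., 146.]), array([677., 110.]), array([607., 152.]), array([604., 116.])]
wide s (array([649.4, 240.4]), np.float64(65.0), np.float64(1.4))
sleeve s (array([631.8,  -1.7]), np.float64(51.2), np.float64(1.0))
shell s (array([ 421. , -356.5]), np.float64(66.0), np.float64(0.4))
```

```bash
cat >> h.py <<'E'
def go(x,y,z):
    s=env.observe();R=s["tcp_rot"];d=np.array([x,y,z])-s["position"]
    yaw=np.arctan2(R[1,0],R[0,0]);c,q=np.cos(yaw),np.sin(yaw)
    Rn=np.array([[c,q,0],[q,-c,0],[0,0,-1]])
    v=Rn.T@d;print("t",round(s["time_s"],2),"pos",s["position"].round(1),"w",round(s["width"],1),"F",s["wrist_force"].round(1),"yaw",np.degrees(yaw).round(2),"tilt",np.degrees(np.arccos(-R[2,2])).round(2))
    print("tool delta",v.round(1),"norm",np.linalg.norm(v).round(0))
E
python3 - <<'E'
from h import *
t=cv2.imread("pics/top0.png")
print("red",fit("top",t,(352,180),100,lambda h:(h[...,1]>200)&((h[...,0]<6)|(h[...,0]>174))))
go(648.5,242,150)
E
```

```text
red (array([ 555.4, -231.9]), np.float64(49.2), np.float64(7.8))
t 0.1 pos [ 153.8 -553.6  259.9] w 88.0 F [0.  0.2 0.1] yaw 15.52 tilt 0.09
tool delta [ 689.5 -634.2  109.9] norm 943.0
```

```bash
python3 -m handwheel '[[[32.8,-30.2,0],0,-1],[[32.8,-30.2,0],0,-1],[[32.8,-30.2,0],0,-1],[[32.8,-30.2,0],0,-1],[[32.8,-30.2,0],0,-1],[[32.8,-30.2,0],0,-1],[[32.8,-30.2,0],0,-1],[[32.8,-30.2,0],0,-1],[[32.8,-30.2,0],0,-1],[[32.8,-30.2,0],0,-1]]'; python3 -c "
from h import *
go(648.5,242,150)"
```

```text
time_s: 1.1
position: [389.5, -173.5, 260.6]
tcp_rot: [[0.964, 0.267, 0.0], [0.267, -0.964, -0.0], [0.0, 0.0, -1.0]]
wrist_force: [0.8, -0.3, 0.1]
width: 88.3
t 1.1 pos [ 389.5 -173.5  260.6] w 88.3 F [ 0.8 -0.3  0.1] yaw 15.5 tilt 0.01
tool delta [ 360.6 -331.2  110.6] norm 502.0
```

```bash
python3 -m handwheel '[[[32.8,-30.1,8],0,-1],[[32.8,-30.1,8],0,-1],[[32.8,-30.1,8],0,-1],[[32.8,-30.1,8],0,-1],[[32.8,-30.1,8],0,-1],[[32.8,-30.1,8],0,-1],[[32.8,-30.1,8],0,-1],[[32.8,-30.1,8],0,-1],[[32.8,-30.1,8],0,-1],[[30,-28,12],0,-1],[[0,0,0],0,-1],[[0,0,0],0,-1]]'; python3 -c "
from h import *
go(648.5,242,150)
for n in('top','side'): cv2.imwrite(f'pics/{n}1.png',env.read_camera(n))
a=cv2.resize(cv2.imread('pics/top1.png')[80:260,60:290],None,fx=1.7,fy=1.7);b=cv2.resize(cv2.imread('pics/side1.png')[60:240,150:380],None,fx=1.7,fy=1.7);cv2.imwrite('pics/c1.png',np.hstack([a,b]))"
```

```text
time_s: 2.3
position: [621.7, 200.3, 175.1]
tcp_rot: [[0.963, 0.269, -0.003], [0.269, -0.963, -0.001], [-0.003, -0.0, -1.0]]
wrist_force: [-0.5, -0.1, -0.3]
width: 88.2
t 2.3 pos [621.7 200.3 175.1] w 88.2 F [-0.5 -0.1 -0.3] yaw 15.62 tilt 0.17
tool delta [ 37.  -32.9  25.1] norm 56.0
```

View pics/c1.png

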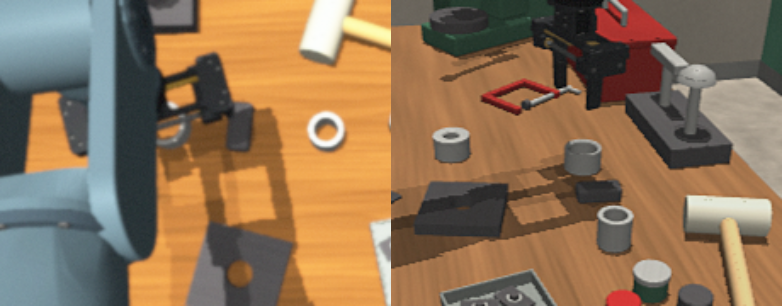

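The gripper hangs above, short of the die ((157,153) in the full picture) and clear of the dolly. A row was truncated, so I'll correct and descend.

```bash
python3 -m handwheel '[[[18.5,-16.5,12],0,-1],[[18.5,-16.4,13],0,-1],[[0,0,0],0,-1],[[0,0,0],0,-1]]'; python3 -c "
from h import *
go(648.5,242,32)"
```

```text
time_s: 2.8
position: [649.1, 240.2, 152.1]
tcp_rot: [[0.964, 0.267, -0.0], [0.267, -0.964, -0.0], [-0.0, 0.0, -1.0]]
wrist_force: [0.3, 0.6, 0.2]
width: 88.1
t 2.8 pos [649.1 240.2 152.1] w 88.1 F [0.3 0.6 0.2] yaw 15.48 tilt 0.03
tool delta [-1.000e-01 -1.900e+00  1.201e+02] norm 120.0
```

```bash
python3 -m handwheel '[[[0,-1.8,30],0,-1],[[0,0,30],0,-1],[[0,0,30],0,-1],[[0,0,20],0,-1],[[0,0,10],0,-1],[[0,0,0],0,-1],[[0,0,0],0,-1]]'; python3 -c "
from h import *
go(648.5,242,32)
cv2.imwrite('pics/side2.png',cv2.resize(env.read_camera('side')[90:220,180:350],None,fx=4,fy=4))"
```

```text
time_s: 3.5
position: [649.8, 242.6, 33.4]
tcp_rot: [[0.964, 0.267, 0.002], [0.267, -0.964, 0.0], [0.002, 0.0, -1.0]]
wrist_force: [0.2, 0.4, 0.5]
width: 88.0
t 3.5 pos [649.8 242.6  33.4] w 88.0 F [0.2 0.4 0.5] yaw 15.48 tilt 0.12
tool delta [-1.4  0.2  1.4] norm 2.0
```

View pics/side2.png

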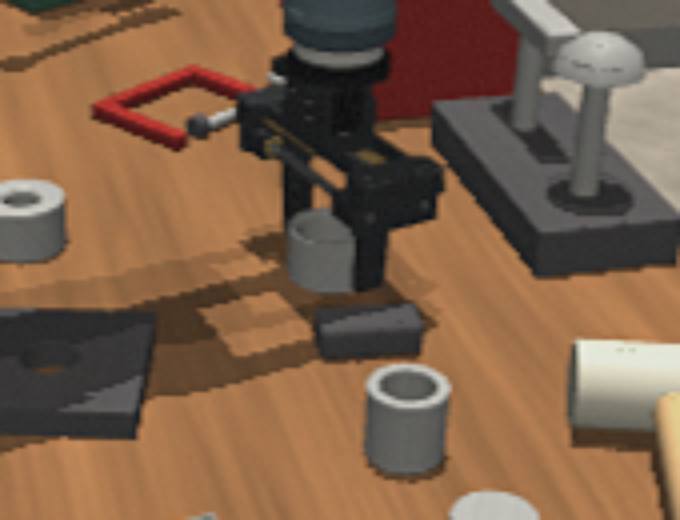

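```bash
python3 -c "
from h import *
f=lambda P:(proj('side',P)-[180,90])*4
print(f([648.5,242,40]), f([649.8+.267*50,242.6-.964*50,11]))"
```

```text
[328.4020857  223.36882683] [363.22647859 285.29365552]
```

The finger tip appears at about (369,285) in the crop against (363,285) predicted, so the jaws straddle the ring. Close.

```bash
python3 -m handwheel '[[[0,0,0],0,1],[[0,0,0],0,1],[[0,0,0],0,1],[[0,0,0],0,1],[[0,0,0],0,1],[[0,0,0],0,1],[[0,0,0],0,1],[[0,0,0],0,1]]'; python3 -c "
from h import *
go(422,134,150)"
```

```text
time_s: 4.35
position: [649.3, 243.1, 32.4]
tcp_rot: [[0.964, 0.267, 0.001], [0.267, -0.964, 0.0], [0.001, 0.0, -1.0]]
wrist_force: [-1.8, -0.4, 5.5]
width: 65.0
t 4.35 pos [649.3 243.1  32.4] w 65.0 F [-1.8 -0.4  5.5] yaw 15.52 tilt 0.05
tool delta [-248.2   44.3 -117.6] norm 278.0
```

```bash
python3 -m handwheel '[[[0,0,-10],0,1],[[0,0,-20],0,1],[[0,0,-20],0,1],[[0,0,-20],0,1],[[0,0,0],0,1],[[0,0,0],0,1]]'; python3 -c "
from h import *
go(422,134,150)
cv2.imwrite('pics/side3.png',cv2.resize(env.read_camera('side')[60:220,180:350],None,fx=3.5,fy=3.5))"
```

```text
time_s: 4.95
position: [648.4, 243.0, 101.0]
tcp_rot: [[0.964, 0.268, -0.001], [0.268, -0.964, -0.0], [-0.001, -0.0, -1.0]]
wrist_force: [-0.8, -0.7, -5.1]
width: 65.2
t 4.95 pos [648.4 243.  101. ] w 65.2 F [-0.8 -0.7 -5.1] yaw 15.52 tilt 0.04
tool delta [-247.3   44.4  -49. ] norm 256.0
```

View pics/side3.png

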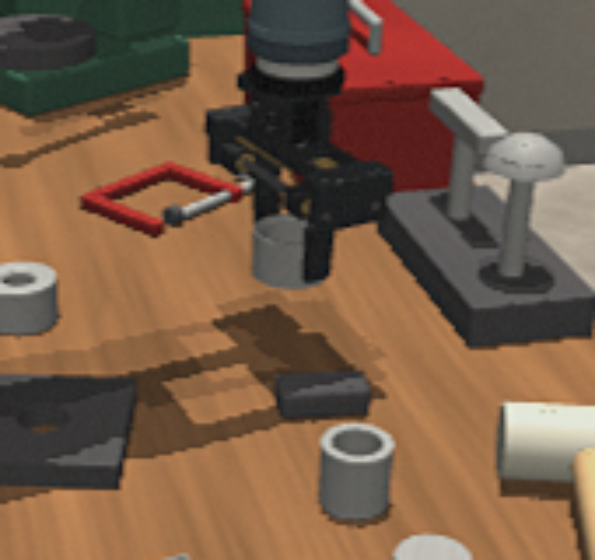

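```bash
python3 -m handwheel '[[[-35.4,6.3,0],0,1],[[-35.4,6.3,0],0,1],[[-35.4,6.3,0],0,1],[[-35.4,6.3,0],0,1],[[-35.4,6.3,0],0,1],[[-35.4,6.3,0],0,1],[[-35.4,6.3,0],0,1],[[0,0,0],0,1],[[0,0,0],0,1],[[0,0,0],0,1]]'; python3 -c "
from h import *
go(422.2,134,53)
cv2.imwrite('pics/side4.png',cv2.resize(env.read_camera('side')[60:220,100:270],None,fx=3.5,fy=3.5))"
```

```text
time_s: 6.0
position: [422.7, 134.3, 101.7]
tcp_rot: [[0.964, 0.267, 0.001], [0.267, -0.964, 0.0], [0.001, 0.0, -1.0]]
wrist_force: [0.9, 0.3, -4.2]
width: 65.3
t 6.0 pos [422.7 134.3 101.7] w 65.3 F [ 0.9  0.3 -4.2] yaw 15.51 tilt 0.04
tool delta [-0.6  0.2 48.7] norm 49.0
```

View pics/side4.png

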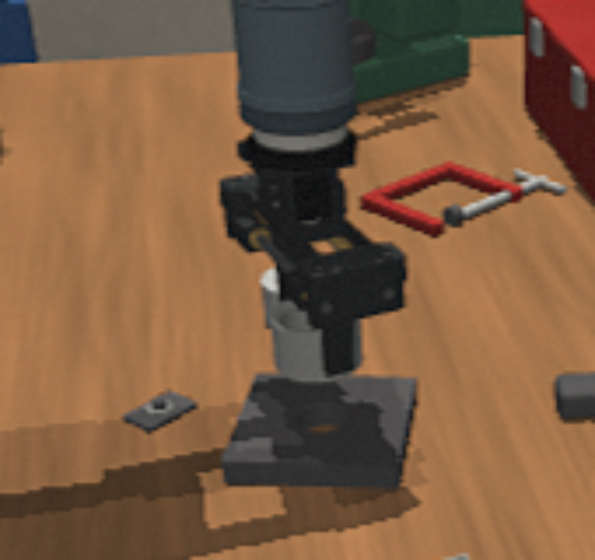

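Die hangs over the plate. Lowering.

```bash
python3 -m handwheel '[[[0,0,20],0,1],[[0,0,15],0,1],[[0,0,8],0,1],[[0,0,3],0,1],[[0,0,1],0,1],[[0,0,1],0,1],[[0,0,0.5],0,1],[[0,0,0],0,1],[[0,0,0],0,1]]'; python3 -c "
from h import *
go(422.2,134,52.5)"
```

```text
time_s: 6.95
position: [422.1, 134.2, 53.6]
tcp_rot: [[0.964, 0.267, 0.001], [0.267, -0.964, 0.0], [0.001, 0.0, -1.0]]
wrist_force: [0.3, -0.4, -4.2]
width: 65.3
t 6.95 pos [422.1 134.2  53.6] w 65.3 F [ 0.3 -0.4 -4.2] yaw 15.52 tilt 0.04
tool delta [-0.   0.2  1.1] norm 1.0
```

Not in contact yet (still carrying 4.2 N); a little further.

```bash
python3 -m handwheel '[[[0,0,0.5],0,1],[[0,0,0.5],0,1],[[0,0,0.3],0,1],[[0,0,0],0,1],[[0,0,0],0,1]]'
```

```text
time_s: 7.45
position: [422.0, 134.2, 52.4]
tcp_rot: [[0.964, 0.268, 0.0], [0.268, -0.964, -0.0], [0.0, 0.0, -1.0]]
wrist_force: [-3.5, -0.9, 5.7]
width: 65.0
```

Contact (+5.7 N). Release and rise.

```bash
python3 -m handwheel '[[[0,0,0],0,-1],[[0,0,0],0,-1],[[0,0,0],0,-1],[[0,0,0],0,-1],[[0,0,0],0,-1],[[0,0,-20],0,-1],[[0,0,-40],0,-1],[[0,0,-45],0,-1],[[0,0,-45],0,-1],[[0,0,0],0,-1],[[0,0,0],0,-1]]'; python3 -c "
from h import *
go(420,-354,205)"
```

```text
time_s: 8.55
position: [422.5, 134.3, 202.8]
tcp_rot: [[0.964, 0.268, 0.003], [0.268, -0.964, 0.0], [0.003, 0.001, -1.0]]
wrist_force: [-0.5, 0.1, -0.4]
width: 87.9
t 8.55 pos [422.5 134.3 202.8] w 87.9 F [-0.5  0.1 -0.4] yaw 15.52 tilt 0.17
tool delta [-133.1  469.8   -2.2] norm 488.0
```

```bash
python3 -m handwheel '[[[-11.1,39.1,0],0,-1],[[-11.1,39.1,0],0,-1],[[-11.1,39.1,0],0,-1],[[-11.1,39.1,0],0,-1],[[-11.1,39.1,0],0,-1],[[-11.1,39.1,0],0,-1],[[-11.1,39.1,0],0,-1],[[-11.1,39.1,0],0,-1],[[-11.1,39.1,0],0,-1],[[-11.1,39.1,0],0,-1],[[-11.1,39.1,0],0,-1],[[-11.1,39.1,0],0,-1]]';python3 -m handwheel '[[[0,0,0],0,-1],[[0,0,0],0,-1],[[0,0,0],0,-1]]'; python3 -c "
from h import *
t=env.read_camera('top');s=env.read_camera('side');cv2.imwrite('pics/top5.png',t);cv2.imwrite('pics/side5.png',s)
br=lambda h:(h[...,2]>165)&(h[...,1]<60)
print(proj('top',[422,134,60]),proj('side',[422,134,60]))
p=proj('top',[422,134,60]).astype(int);q=proj('side',[422,134,60]).astype(int)
print(fit('top',t,p,60,br));print(fit('side',s,q,60,br))
cv2.imwrite('pics/c5.png',np.hstack([cv2.resize(a[y-45:y+45,x-45:x+45],(390,390)) for a,(x,y) in((t,p),(s,q))]))
go(420.5,-354.5,205)"
```

```text
time_s: 9.75
position: [417.8, -354.2, 199.1]
tcp_rot: [[0.964, 0.267, -0.003], [0.267, -0.964, 0.004], [-0.002, -0.004, -1.0]]
wrist_force: [0.0, 0.3, 0.7]
width: 87.9
time_s: 10.05
position: [418.5, -351.8, 200.2]
tcp_rot: [[0.963, 0.268, -0.002], [0.268, -0.963, 0.003], [-0.001, -0.003, -1.0]]
wrist_force: [1.0, -1.3, 0.5]
width: 88.1
[197.94865668 241.20122618] [190.33334327 165.44616845]
(array([421. , 135.6]), np.float64(68.6), np.float64(0.4))
(array([409.9, 285.3]), np.float64(38.0), np.float64(5.8))
t 10.15 pos [ 419.  -351.9  201.2] w 88.2 F [-0.  -0.3  0. ] yaw 15.59 tilt 0.09
tool delta [ 0.7  2.9 -3.8] norm 5.0
```

View pics/c5.png

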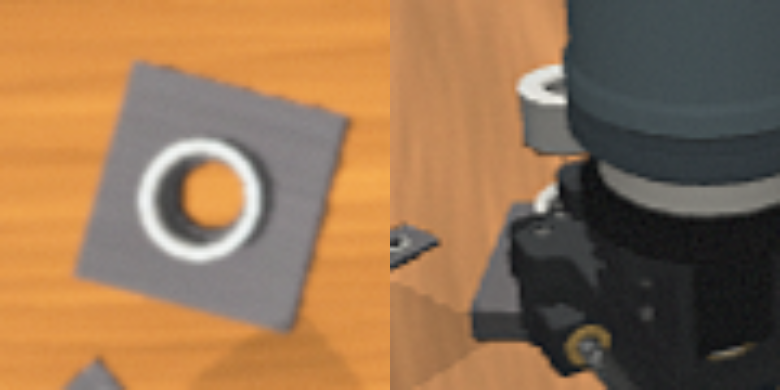

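Die sits at (421,135.6) top-view, ~2 mm off the hole centre, flat. Now the shell.

```bash
python3 -m handwheel '[[[0.5,2.5,40],0,-1],[[0,0,40],0,-1],[[0,0,40],0,-1],[[0,0,28],0,-1],[[0,0,12],0,-1],[[0,0,0],0,-1],[[0,0,0],0,-1],[[0,0,0],0,-1]]'; python3 -c "
from h import *
go(420.5,-354.5,37.5)
cv2.imwrite('pics/side6.png',cv2.resize(env.read_camera('side')[240:384,150:320],None,fx=3.5,fy=3.5))"
```

```text
time_s: 10.95
position: [421.3, -356.8, 43.9]
tcp_rot: [[0.963, 0.268, 0.002], [0.268, -0.963, -0.003], [0.001, 0.003, -1.0]]
wrist_force: [-0.6, 0.0, 1.2]
width: 88.2
t 10.95 pos [ 421.3 -356.8   43.9] w 88.2 F [-0.6  0.   1.2] yaw 15.54 tilt 0.2
tool delta [-0.1 -2.4  6.4] norm 7.0
```

View pics/side6.png

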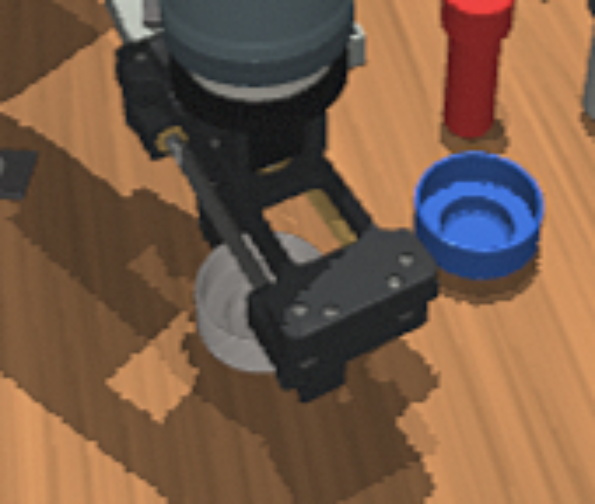

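Shell is between the fingers, blue cup clear. Go down the rest and close.

```bash
python3 -m handwheel '[[[0,-1.5,4],0,-1],[[0,0,0],0,-1],[[0,0,0],0,-1],[[0,0,0],0,-1]]'; python3 -c "
from h import *
go(420.5,-354.5,37.5)"
```

```text
time_s: 11.4
position: [419.8, -354.4, 38.0]
tcp_rot: [[0.964, 0.267, 0.0], [0.267, -0.964, -0.0], [0.0, 0.0, -1.0]]
wrist_force: [0.6, -0.1, -0.2]
width: 88.4
t 11.4 pos [ 419.8 -354.4   38. ] w 88.4 F [ 0.6 -0.1 -0.2] yaw 15.51 tilt 0.01
tool delta [0.6 0.3 0.5] norm 1.0
```

```bash
python3 -m handwheel '[[[0.5,0,0.3],0,1],[[0,0,0],0,1],[[0,0,0],0,1],[[0,0,0],0,1],[[0,0,0],0,1],[[0,0,0],0,1],[[0,0,0],0,1]]';python3 -m handwheel '[[[0,0,-10],0,1],[[0,0,-20],0,1],[[0,0,-30],0,1],[[0,0,-20],0,1],[[0,0,-10],0,1],[[0,0,0],0,1],[[0,0,0],0,1]]'; python3 -c "
from h import *
go(421,134.5,140)
cv2.imwrite('pics/side7.png',cv2.resize(env.read_camera('side')[200:384,150:320],None,fx=3,fy=3))"
```

```text
time_s: 12.1
position: [420.5, -354.4, 37.9]
tcp_rot: [[0.964, 0.268, 0.0], [0.268, -0.964, -0.0], [0.0, 0.001, -1.0]]
wrist_force: [-0.2, 0.3, 3.4]
width: 64.7
time_s: 12.8
position: [419.9, -353.7, 126.8]
tcp_rot: [[0.964, 0.268, -0.001], [0.268, -0.964, 0.001], [-0.001, -0.001, -1.0]]
wrist_force: [0.3, 0.3, -1.1]
width: 65.0
t 12.8 pos [ 419.9 -353.7  126.8] w 65.0 F [ 0.3  0.3 -1.1] yaw 15.52 tilt 0.07
tool delta [ 131.7 -470.1  -13.2] norm 488.0
```

View pics/side7.png

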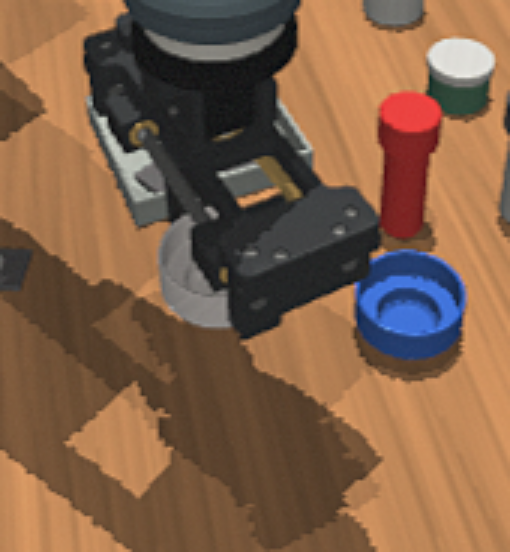

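```bash
python3 -m handwheel '[[[11,-39.1,-1.2],0,1],[[11,-39.1,-1.2],0,1],[[11,-39.1,-1.2],0,1],[[11,-39.1,-1.2],0,1],[[11,-39.1,-1.2],0,1],[[11,-39.1,-1.2],0,1],[[11,-39.1,-1.2],0,1],[[11,-39.1,-1.2],0,1],[[11,-39.1,-1.2],0,1],[[11,-39.1,-1.2],0,1],[[11,-39.1,-1.2],0,1],[[11,-39.1,-1.2],0,1]]';python3 -m handwheel '[[[0,0,0],0,1],[[0,0,0],0,1],[[0,0,0],0,1],[[0,0,0],0,1]]'; python3 -c "
from h import *
go(421.7,134.1,110)
cv2.imwrite('pics/side8.png',cv2.resize(env.read_camera('side')[60:220,100:270],None,fx=3.5,fy=3.5))"
```

```text
time_s: 14.05
position: [420.8, 134.8, 141.0]
tcp_rot: [[0.964, 0.267, -0.002], [0.267, -0.964, -0.0], [-0.002, -0.0, -1.0]]
wrist_force: [0.4, -0.4, -1.1]
width: 65.0
time_s: 14.45
position: [421.9, 132.0, 141.6]
tcp_rot: [[0.964, 0.266, -0.001], [0.266, -0.964, -0.0], [-0.001, -0.0, -1.0]]
wrist_force: [0.3, 0.2, -1.4]
width: 64.4
t 14.45 pos [421.9 132.  141.6] w 64.4 F [ 0.3  0.2 -1.4] yaw 15.4 tilt 0.05
tool delta [ 0.4 -2.  31.6] norm 32.0
```

View pics/side8.png

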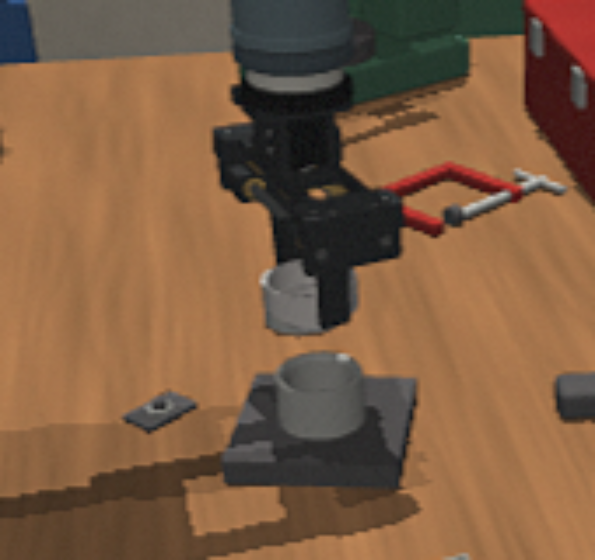

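```bash
python3 -m handwheel '[[[0,-1.5,15],0,1],[[0,0,15],0,1],[[0,0,8],0,1],[[0,0,0],0,1],[[0,0,0],0,1],[[0,0,0],0,1]]'; python3 -c "
from h import *
go(421.7,134.1,84.5)
cv2.imwrite('pics/side9.png',cv2.resize(env.read_camera('side')[60:220,100:270],None,fx=3.5,fy=3.5))"
```

```text
time_s: 15.1
position: [422.2, 134.5, 104.7]
tcp_rot: [[0.964, 0.267, 0.001], [0.267, -0.964, 0.0], [0.001, 0.0, -1.0]]
wrist_force: [0.9, -0.1, -2.0]
width: 64.6
t 15.1 pos [422.2 134.5 104.7] w 64.6 F [ 0.9 -0.1 -2. ] yaw 15.49 tilt 0.07
tool delta [-0.5  0.2 20.2] norm 20.0
```

View pics/side9.png

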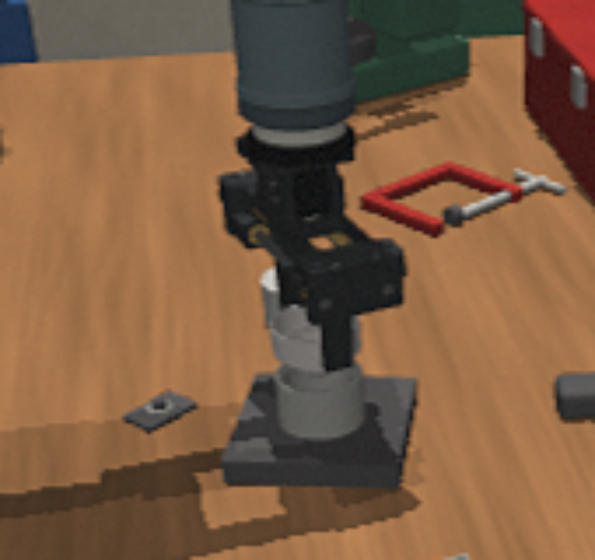

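```bash
python3 -m handwheel '[[[0,0,6],0,1],[[0,0,5],0,1],[[0,0,3],0,1],[[0,0,0],0,1],[[0,0,0],0,1]]'; python3 -c "
from h import *
go(421.7,134.1,84.5)"
```

```text
time_s: 15.65
position: [421.4, 134.7, 89.9]
tcp_rot: [[0.964, 0.268, -0.0], [0.268, -0.964, 0.0], [-0.0, -0.0, -1.0]]
wrist_force: [-0.1, 0.4, -1.8]
width: 65.2
t 15.65 pos [421.4 134.7  89.9] w 65.2 F [-0.1  0.4 -1.8] yaw 15.52 tilt 0.03
tool delta [0.1 0.7 5.4] norm 5.0
```

Nose is 8 mm inside with no contact force. Finish.

```bash
python3 -m handwheel '[[[0,0.3,2],0,1],[[0,0,1.5],0,1],[[0,0,1],0,1],[[0,0,0.5],0,1],[[0,0,0],0,1],[[0,0,0],0,1]]'; python3 -c "
from h import *
go(421.7,134.1,84)"
```

```text
time_s: 16.25
position: [421.6, 134.4, 85.0]
tcp_rot: [[0.964, 0.267, -0.0], [0.267, -0.964, 0.0], [-0.0, -0.0, -1.0]]
wrist_force: [0.5, -0.7, -0.9]
width: 65.1
t 16.25 pos [421.6 134.4  85. ] w 65.1 F [ 0.5 -0.7 -0.9] yaw 15.51 tilt 0.0
tool delta [-0.   0.3  1. ] norm 1.0
```

```bash
python3 -m handwheel '[[[0,0,0.5],0,1],[[0,0,0.5],0,1],[[0,0,0.4],0,1],[[0,0,0],0,1],[[0,0,0],0,1]]'
```

```text
time_s: 16.75
position: [421.7, 134.3, 83.9]
tcp_rot: [[0.964, 0.268, 0.0], [0.268, -0.964, -0.0], [0.0, 0.0, -1.0]]
wrist_force: [-2.2, 0.2, 3.5]
width: 64.6
```

```bash
python3 -m handwheel '[[[0,0,0],0,-1],[[0,0,0],0,-1],[[0,0,0],0,-1],[[0,0,0],0,-1],[[0,0,0],0,-1],[[0,0,-15],0,-1],[[0,0,-30],0,-1],[[0,0,-40],0,-1],[[0,0,-30],0,-1],[[0,0,0],0,-1],[[0,0,0],0,-1]]'; python3 -c "
from h import *
go(630.5,0,150)
s=env.read_camera('side');cv2.imwrite('pics/side10.png',cv2.resize(s[60:220,100:270],None,fx=3.5,fy=3.5))"
```

```text
time_s: 17.85
position: [421.8, 134.4, 198.8]
tcp_rot: [[0.964, 0.268, 0.001], [0.268, -0.964, 0.0], [0.001, 0.0, -1.0]]
wrist_force: [0.0, 0.3, -0.8]
width: 87.7
t 17.85 pos [421.8 134.4 198.8] w 87.7 F [ 0.   0.3 -0.8] yaw 15.52 tilt 0.08
tool delta [165.1 185.3  48.8] norm 253.0
```

View pics/side10.png

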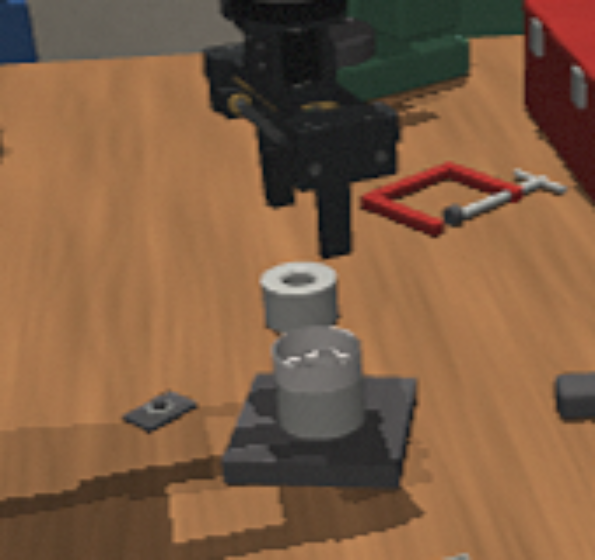

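Shell seated in the die. To the sleeve.

```bash
python3 -m handwheel '[[[23.6,26.5,7],0,-1],[[23.6,26.5,7],0,-1],[[23.6,26.5,7],0,-1],[[23.6,26.5,7],0,-1],[[23.6,26.5,7],0,-1],[[23.6,26.5,7],0,-1],[[23.5,26.3,7],0,-1],[[0,0,0],0,-1],[[0,0,0],0,-1],[[0,0,0],0,-1],[[0,0,0],0,-1]]'; python3 -c "
from h import *
go(630.5,0.3,47)
t=env.read_camera('top')
br=lambda h:(h[...,2]>165)&(h[...,1]<60)
for z in(82,60):print(fit('top',t,proj('top',[421,134,z]).astype(int),z,br))
x,y=proj('top',[421,134,82]).astype(int);cv2.imwrite('pics/c11.png',cv2.resize(t[y-40:y+40,x-40:x+40],None,fx=6,fy=6))
"
```

```text
time_s: 19.0
position: [629.3, 0.9, 149.5]
tcp_rot: [[0.963, 0.268, -0.001], [0.268, -0.963, 0.0], [-0.001, -0.0, -1.0]]
wrist_force: [0.1, -0.4, 1.1]
width: 88.0
t 19.0 pos [629.3   0.9 149.5] w 88.0 F [ 0.1 -0.4  1.1] yaw 15.57 tilt 0.05
tool delta [  1.    0.9 102.5] norm 102.0Traceback (most recent call last):
  File "<string>", line 6, in <module>
    for z in(82,60):print(fit('top',t,proj('top',[421,134,z]).astype(int),z,br))
                          ~~~^^^^^^^^^^^^^^^^^^^^^^^^^^^^^^^^^^^^^^^^^^^^^^^^^^
  File "h.py", line 14, in fit
    n_,lab,st,_=cv2.connectedComponentsWithStats(m);i=1+np.argmax(st[1:,4]);m=(lab==i).astype(np.uint8)
                                                        ~~~~~~~~~^^^^^^^^^^
    return _wrapfunc(a, 'argmax', axis=axis, out=out, **kwds)
    return bound(*args, **kwds)
ValueError: attempt to get argmax of an empty sequence
```

The arm hides the stack from the top. Go on with the sleeve grasp.

```bash
python3 -m handwheel '[[[1,0.9,30],0,-1],[[0,0,30],0,-1],[[0,0,25],0,-1],[[0,0,12],0,-1],[[0,0,4],0,-1],[[0,0,0],0,-1],[[0,0,0],0,-1],[[0,0,0],0,-1]]'; python3 -c "
from h import *
go(630.5,0.3,47)
s=env.read_camera('side');cv2.imwrite('pics/side11.png',s);cv2.imwrite('pics/c11.png',np.hstack([cv2.resize(s[120:240,210:340],None,fx=3,fy=3),cv2.resize(s[120:240,130:260],None,fx=3,fy=3)]))"
```

```text
time_s: 19.85
position: [632.6, -0.8, 50.2]
tcp_rot: [[0.964, 0.268, 0.003], [0.268, -0.964, -0.0], [0.002, 0.001, -1.0]]
wrist_force: [-0.1, -0.3, 0.4]
width: 88.1
t 19.85 pos [632.6  -0.8  50.2] w 88.1 F [-0.1 -0.3  0.4] yaw 15.52 tilt 0.15
tool delta [-1.7 -1.6  3.2] norm 4.0
```

View pics/c11.png

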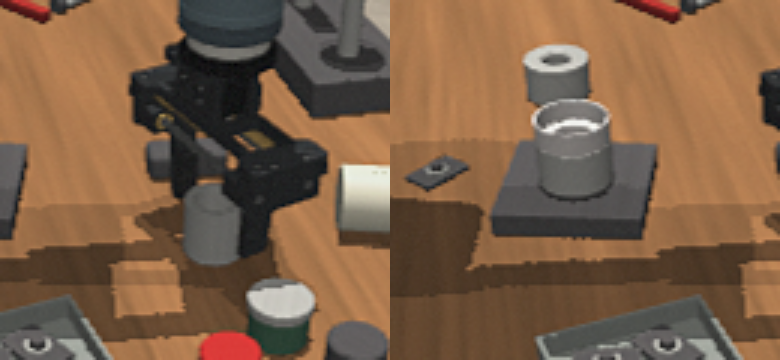

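Jaws straddle the sleeve, with the dolly behind and the tin in front both clear; the shell sits level and concentric on the die.

```bash
python3 -m handwheel '[[[-0.8,-0.5,2],0,-1],[[0,0,0],0,-1],[[0,0,0],0,-1],[[0,0,0],0,1],[[0,0,0],0,1],[[0,0,0],0,1],[[0,0,0],0,1],[[0,0,0],0,1],[[0,0,0],0,1],[[0,0,0],0,1],[[0,0,0],0,1],[[0,0,0],0,1]]';python3 -c "
from h import *
go(630.5,0.3,47)"
```

```text
time_s: 21.1
position: [630.6, -0.3, 46.6]
tcp_rot: [[0.964, 0.268, -0.0], [0.268, -0.964, 0.0], [0.0, -0.0, -1.0]]
wrist_force: [0.2, 0.1, 0.8]
width: 50.8
t 21.1 pos [ 6.306e+02 -3.000e-01  4.660e+01] w 50.8 F [0.2 0.1 0.8] yaw 15.52 tilt 0.0
tool delta [ 0.1 -0.6 -0.4] norm 1.0
```

```bash
python3 -m handwheel '[[[0,0,-10],0,1],[[0,0,-25],0,1],[[0,0,-35],0,1],[[0,0,-35],0,1],[[0,0,-17],0,1],[[0,0,0],0,1],[[0,0,0],0,1]]';python3 -c "
from h import *
go(421.6,134.3,165)"
```

```text
time_s: 21.8
position: [630.1, -0.3, 168.2]
tcp_rot: [[0.964, 0.267, -0.001], [0.267, -0.964, 0.0], [-0.001, -0.0, -1.0]]
wrist_force: [-0.4, -0.0, -3.6]
width: 50.5
t 21.8 pos [ 6.301e+02 -3.000e-01  1.682e+02] w 50.5 F [-0.4 -0.  -3.6] yaw 15.51 tilt 0.03
tool delta [-164.9 -185.5    3.2] norm 248.0
```

```bash
python3 -m handwheel '[[[-23.5,-26.5,0],0,1],[[-23.5,-26.5,0],0,1],[[-23.5,-26.5,0],0,1],[[-23.5,-26.5,0],0,1],[[-23.5,-26.5,0],0,1],[[-23.5,-26.5,0],0,1],[[-23.5,-26.5,0],0,1],[[0,0,5],0,1],[[0,0,10],0,1],[[0,0,0],0,1],[[0,0,0],0,1],[[0,0,0],0,1]]';python3 -c "
from h import *
go(421.6,134.3,130)
cv2.imwrite('pics/side12.png',cv2.resize(env.read_camera('side')[60:220,100:270],None,fx=3.5,fy=3.5))"
```

```text
time_s: 23.0
position: [423.1, 133.9, 153.4]
tcp_rot: [[0.964, 0.267, -0.0], [0.267, -0.964, -0.0], [-0.0, -0.0, -1.0]]
wrist_force: [0.4, 0.4, -3.8]
width: 51.1
t 23.0 pos [423.1 133.9 153.4] w 51.1 F [ 0.4  0.4 -3.8] yaw 15.46 tilt 0.02
tool delta [-1.3 -0.8 23.4] norm 23.0
```

View pics/side12.png

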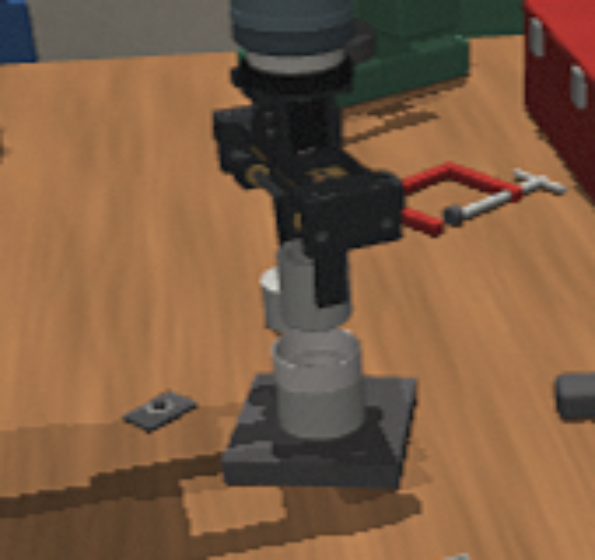

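```bash
python3 -c "
from h import *
f=lambda P:(proj('side',P)-[100,60])*3.5
print(f([421.6,134.3,70]), f([423.1,133.9,115]))
s=env.observe();print(s['position'])"
python3 -m handwheel '[[[-0.8,-0.6,8],0,1],[[0,0,8],0,1],[[0,0,4],0,1],[[0,0,0],0,1],[[0,0,0],0,1],[[0,0,0],0,1]]';python3 -c "
from h import *
go(421.6,134.3,110)
cv2.imwrite('pics/side13.png',cv2.resize(env.read_camera('side')[60:220,100:270],None,fx=3.5,fy=3.5))"
```

```text
[314.67244798 357.31688954] [312.54926744 303.56612484]
[423.06760085 133.95074655 153.58591855]
time_s: 23.65
position: [421.7, 134.8, 133.8]
tcp_rot: [[0.964, 0.268, 0.0], [0.268, -0.964, 0.0], [0.0, 0.0, -1.0]]
wrist_force: [-0.1, 0.5, -4.1]
width: 51.2
t 23.65 pos [421.7 134.8 133.8] w 51.2 F [-0.1  0.5 -4.1] yaw 15.52 tilt 0.02
tool delta [-0.2  0.4 23.8] norm 24.0
```

View pics/side13.png

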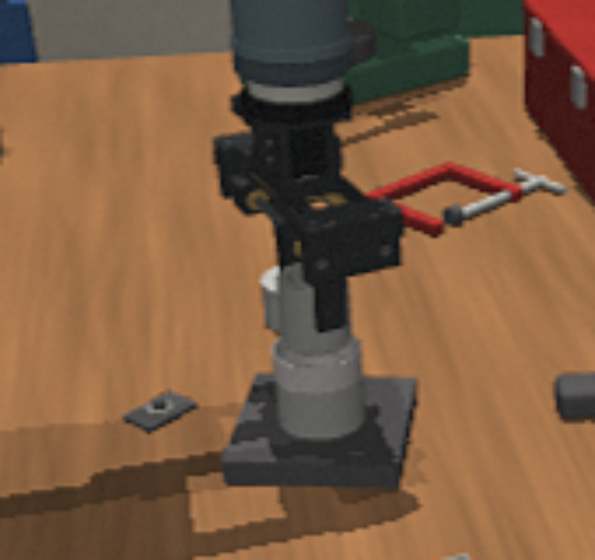

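Sleeve is aligned over the shell (predicted offset matches to <1 mm). Insert.

```bash
python3 -m handwheel '[[[0,0.3,6],0,1],[[0,0,5],0,1],[[0,0,3],0,1],[[0,0,0],0,1],[[0,0,0],0,1]]';python3 -m handwheel '[[[0,0,3],0,1],[[0,0,2],0,1],[[0,0,1],0,1],[[0,0,0],0,1],[[0,0,0],0,1]]'
```

```text
time_s: 24.2
position: [421.5, 134.5, 119.4]
tcp_rot: [[0.964, 0.268, -0.001], [0.268, -0.964, -0.0], [-0.001, -0.0, -1.0]]
wrist_force: [0.1, -0.1, -3.8]
width: 51.1
time_s: 24.7
position: [421.6, 134.5, 113.6]
tcp_rot: [[0.964, 0.268, -0.0], [0.268, -0.964, 0.0], [-0.0, -0.0, -1.0]]
wrist_force: [-0.5, -0.7, -3.3]
width: 51.3
```

```bash
python3 -m handwheel '[[[0,0,1.5],0,1],[[0,0,1],0,1],[[0,0,0.5],0,1],[[0,0,0],0,1],[[0,0,0],0,1]]';python3 -m handwheel '[[[0,0,0.5],0,1],[[0,0,0.3],0,1],[[0,0,0],0,1],[[0,0,0],0,1]]'
```

```text
time_s: 25.2
position: [421.6, 134.5, 110.6]
tcp_rot: [[0.964, 0.267, -0.0], [0.267, -0.964, 0.0], [-0.0, -0.0, -1.0]]
wrist_force: [-0.7, -0.3, -3.7]
width: 51.2
time_s: 25.6
position: [421.6, 134.5, 109.8]
tcp_rot: [[0.964, 0.267, 0.0], [0.267, -0.964, 0.0], [0.0, -0.0, -1.0]]
wrist_force: [0.1, -0.4, -3.6]
width: 50.8
```

```bash
python3 -m handwheel '[[[0,0,0.4],0,1],[[0,0,0.4],0,1],[[0,0,0],0,1],[[0,0,0],0,1]]'
```

```text
time_s: 26.0
position: [422.0, 134.5, 109.5]
tcp_rot: [[0.964, 0.268, 0.001], [0.268, -0.964, 0.0], [0.001, 0.0, -1.0]]
wrist_force: [-1.5, 0.2, 4.4]
width: 50.8
```

Sleeve on the step. Release and rise.

```bash
python3 -m handwheel '[[[0,0,0],0,-1],[[0,0,0],0,-1],[[0,0,0],0,-1],[[0,0,0],0,-1],[[0,0,0],0,-1],[[0,0,-15],0,-1],[[0,0,-30],0,-1],[[0,0,-40],0,-1],[[0,0,-25],0,-1],[[0,0,0],0,-1],[[0,0,0],0,-1]]'; python3 -c "
from h import *
go(643,-247,220)
t=cv2.imread('pics/top0.png');s=env.read_camera('side');cv2.imwrite('pics/side14.png',s)
cv2.imwrite('pics/c14.png',np.hstack([cv2.resize(t[130:200,325:395],(390,390),interpolation=2),cv2.resize(s[215:285,265:350],(390,321),interpolation=2)[:321] if 0 else cv2.resize(s[215:285,270:340],(390,390),interpolation=2)]))"
```

```text
time_s: 27.1
position: [421.6, 134.4, 218.9]
tcp_rot: [[0.964, 0.267, 0.001], [0.267, -0.964, -0.0], [0.001, 0.0, -1.0]]
wrist_force: [-1.4, -0.6, -0.2]
width: 87.7
t 27.1 pos [421.6 134.4 218.9] w 87.7 F [-1.4 -0.6 -0.2] yaw 15.52 tilt 0.05
tool delta [111.3 426.7  -1.1] norm 441.0
```

View pics/c14.png

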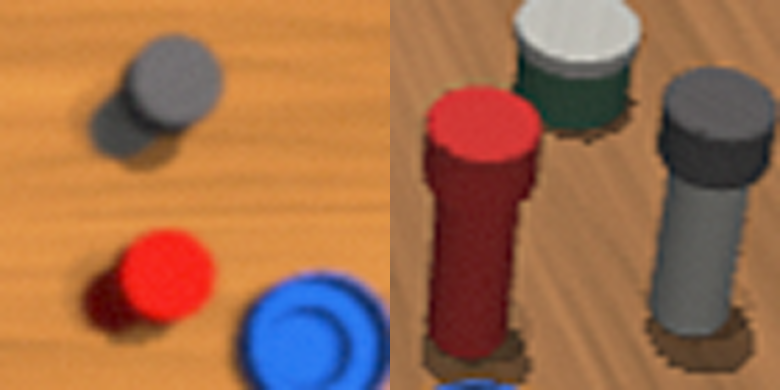

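View pics/side14.png

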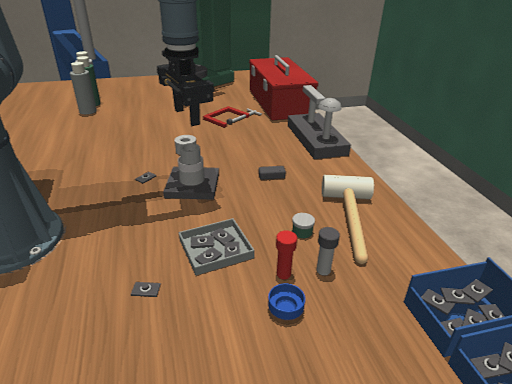

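Stack stands well: sleeve proud of the shell at (187,160) in the side picture. Punch head top centre is at ~(355.9,144.2) top and (328.4,232.8) side.

```bash
python3 -c "
from h import *
print(unproj('top',(355.9,144.2),100),unproj('side',(328.4,232.8),100),'red',unproj('top',(354.7,179),100))
go(641,-250,220)"
```

```text
[ 642.53740244 -246.91547433  100.        ] [ 643.00694277 -251.30065736  100.        ] red [ 559.55676427 -239.69198853  100.        ]
t 27.15 pos [420.9 134.4 217.9] w 88.4 F [0.3 0.1 0.2] yaw 15.51 tilt 0.08
tool delta [109.2 429.3  -2.1] norm 443.0
```

```bash
python3 -m handwheel '[[[10.1,38.9,0],0,-1],[[10.1,38.9,0],0,-1],[[10.1,38.9,0],0,-1],[[10.1,38.9,0],0,-1],[[10.1,38.9,0],0,-1],[[10.1,38.9,0],0,-1],[[10.1,38.9,0],0,-1],[[10.1,38.9,0],0,-1],[[10,38.9,0],0,-1],[[10,38.9,0],0,-1],[[10,38.9,0],0,-1],[[0,0,0],0,-1]]';python3 -m handwheel '[[[0,0,0],0,-1],[[0,0,0],0,-1],[[0,0,0],0,-1]]';python3 -c "
from h import *
go(642.6,-248.5,92)
t=env.read_camera('top');br=lambda h:(h[...,2]>165)&(h[...,1]<60)
print(fit('top',t,proj('top',[421,134,115]).astype(int),115,br))
a=t[200:270,160:230];x,y=proj('top',[642,-248,100]).astype(int);cv2.imwrite('pics/c15.png',np.hstack([cv2.resize(q,(390,390),interpolation=2) for q in(a,t[y-45:y+45,x-45:x+45])]))"
```

```text
time_s: 28.35
position: [642.8, -252.3, 215.1]
tcp_rot: [[0.965, 0.264, -0.003], [0.264, -0.965, 0.001], [-0.003, -0.002, -1.0]]
wrist_force: [-0.9, 0.5, -0.7]
width: 87.9
time_s: 28.65
position: [642.4, -246.7, 218.6]
tcp_rot: [[0.963, 0.269, -0.001], [0.269, -0.963, 0.001], [-0.001, -0.001, -1.0]]
wrist_force: [1.0, -0.1, 0.4]
width: 88.0
t 28.65 pos [ 642.4 -246.7  218.6] w 88.0 F [ 1.  -0.1  0.4] yaw 15.59 tilt 0.07
tool delta [ -0.2   1.8 126.6] norm 127.0
(array([422.1, 130.2]), np.float64(66.4), np.float64(0.6))
```

View pics/c15.png

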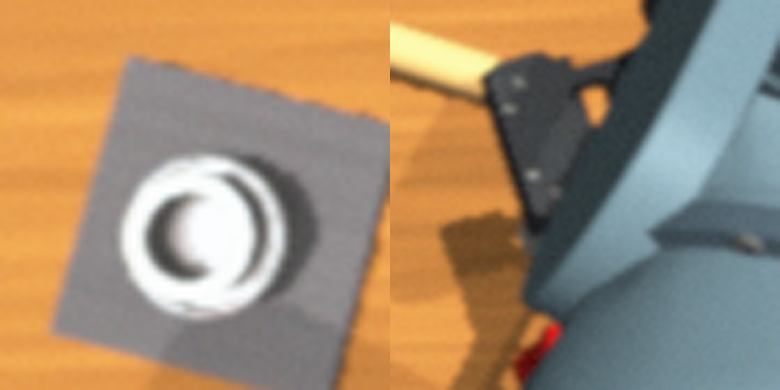

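```bash
python3 -m handwheel '[[[0,1.2,35],0,-1],[[0,0,30],0,-1],[[0,0,30],0,-1],[[0,0,18],0,-1],[[0,0,10],0,-1],[[0,0,0],0,-1],[[0,0,0],0,-1],[[0,0,0],0,-1]]'; python3 -c "
from h import *
go(642.6,-248.5,93)
s=env.read_camera('side');cv2.imwrite('pics/c16.png',cv2.resize(s[150:300,240:400],None,fx=3.5,fy=3.5))"
```

```text
time_s: 29.5
position: [644.2, -250.0, 98.0]
tcp_rot: [[0.964, 0.268, 0.003], [0.268, -0.964, -0.002], [0.002, 0.002, -1.0]]
wrist_force: [-0.3, -0.2, 0.3]
width: 87.9
t 29.5 pos [ 644.2 -250.    98. ] w 87.9 F [-0.3 -0.2  0.3] yaw 15.52 tilt 0.18
tool delta [-1.2 -1.8  5. ] norm 5.0
```

View pics/c16.png

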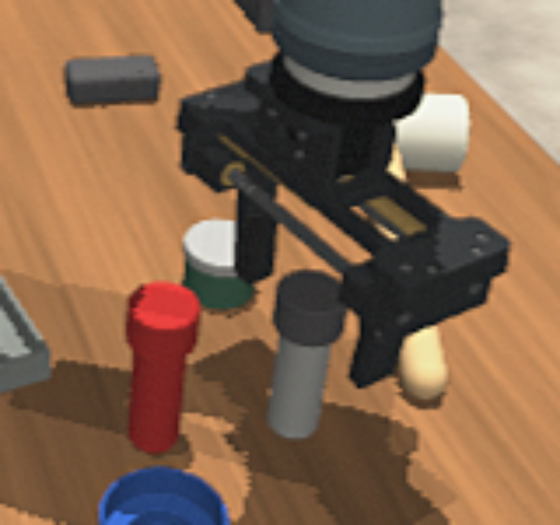

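The dark head is between the jaws; tin and red punch are clear.

```bash
python3 -m handwheel '[[[-0.4,-0.6,2.5],0,-1],[[0,0,0],0,-1],[[0,0,0],0,-1],[[0,0,0],0,-1]]'; python3 -c "
from h import *
go(642.6,-248.5,93)"
```

```text
time_s: 29.95
position: [642.6, -248.9, 93.6]
tcp_rot: [[0.964, 0.267, 0.0], [0.267, -0.964, -0.0], [0.0, 0.0, -1.0]]
wrist_force: [0.5, 0.1, 0.2]
width: 88.2
t 29.95 pos [ 642.6 -248.9   93.6] w 88.2 F [0.5 0.1 0.2] yaw 15.51 tilt 0.0
tool delta [ 0.1 -0.4  0.6] norm 1.0
```

```bash
python3 -m handwheel '[[[0,0,0],0,1],[[0,0,0],0,1],[[0,0,0],0,1],[[0,0,0],0,1],[[0,0,0],0,1],[[0,0,0],0,1],[[0,0,0],0,1],[[0,0,0],0,1],[[0,0,0],0,1],[[0,0,0],0,1],[[0,0,0],0,1]]'; python3 -m handwheel '[[[0,0,-5],0,1],[[0,0,-15],0,1],[[0,0,-30],0,1],[[0,0,-35],0,1],[[0,0,-35],0,1],[[0,0,-20],0,1],[[0,0,-8],0,1],[[0,0,0],0,1],[[0,0,0],0,1],[[0,0,0],0,1]]'; python3 -c "
from h import *
go(421.7,134.4,235)
s=env.read_camera('side');cv2.imwrite('pics/c17.png',cv2.resize(s[100:300,240:400],None,fx=3,fy=3))"
```

```text
time_s: 31.05
position: [642.6, -249.0, 93.6]
tcp_rot: [[0.964, 0.267, 0.0], [0.267, -0.964, -0.0], [0.0, 0.0, -1.0]]
wrist_force: [0.3, -1.1, -0.0]
width: 39.1
time_s: 32.05
position: [641.6, -248.3, 239.1]
tcp_rot: [[0.964, 0.267, -0.003], [0.267, -0.964, 0.002], [-0.003, -0.003, -1.0]]
wrist_force: [0.3, 0.4, -6.6]
width: 39.3
t 32.05 pos [ 641.6 -248.3  239.1] w 39.3 F [ 0.3  0.4 -6.6] yaw 15.52 tilt 0.23
tool delta [-109.6 -427.6    4.1] norm 441.0
```

View pics/c17.png

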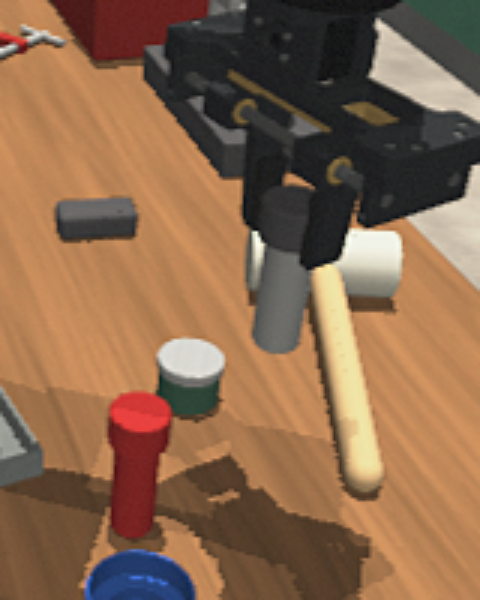

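```bash
python3 -c "
from h import *
s=env.read_camera('side');P=env.observe()['position'];print(P)
f=lambda P:(proj('side',P)-[250,140])*8
b=P[2]-93.6
print('foot',f([P[0],P[1],b]),'shank40',f([P[0],P[1],b+40]),'shank65',f([P[0],P[1],b+65]),'dx5',f([P[0]+5,P[1],b+40]))
c=cv2.resize(s[140:225,250:370],None,fx=6.5,fy=6.5,interpolation=2);
for k in(0,40,65,76,100):cv2.circle(c,tuple(int(v) for v in (f([P[0],P[1],b+k])/8*6.5)),3,(0,0,255),1)
cv2.imwrite('pics/c18.png',c)"
```

```text
[ 641.92794725 -248.48105325  239.53793555]
foot [642.62186343 581.49685349] shank40 [665.19720884 438.26765162] shank65 [680.03240943 344.14577213] dx5 [685.77814882 435.56292229]
```

View pics/c18.png

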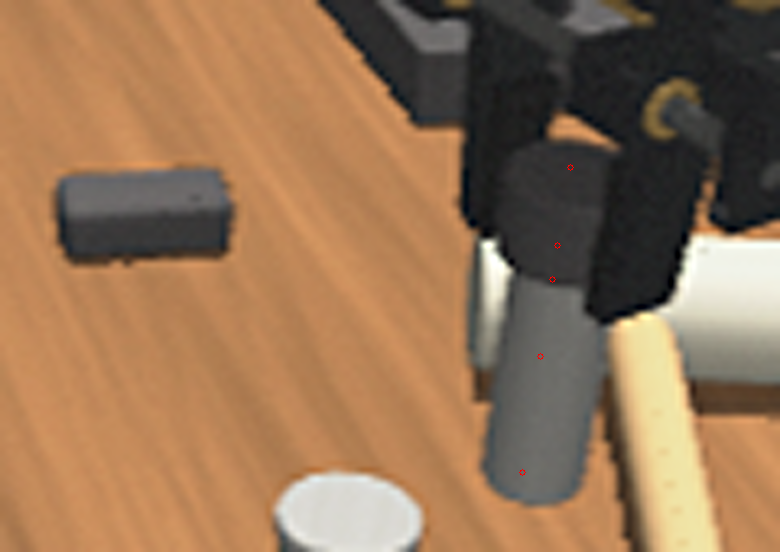

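Held upright. It appears ~2 mm further along +x in the jaws than the TCP; I'll check directly against the sleeve above the stack.

```bash
python3 -m handwheel '[[[-10,-38.9,0],0,1],[[-10,-38.9,0],0,1],[[-10,-38.9,0],0,1],[[-10,-38.9,0],0,1],[[-10,-38.9,0],0,1],[[-10,-38.9,0],0,1],[[-10,-38.9,0],0,1],[[-10,-38.9,0],0,1],[[-10.1,-38.9,0],0,1],[[-10.1,-38.9,0],0,1],[[-10.1,-38.9,0],0,1],[[0,0,0],0,1]]';python3 -m handwheel '[[[0,0,5],0,1],[[0,0,5],0,1],[[0,0,0],0,1],[[0,0,0],0,1],[[0,0,0],0,1],[[0,0,0],0,1]]';python3 -c "
from h import *
go(421.7,134.4,220)
s=env.read_camera('side');P=env.observe()['position'];b=P[2]-93.6
cv2.imwrite('pics/side19.png',s)
f=lambda P:(proj('side',P)-[140,80])*6
c=cv2.resize(s[80:180,140:240],None,fx=6,fy=6,interpolation=2)
for k in(0,40,65,76,100):cv2.circle(c,tuple(int(v) for v in f([P[0],P[1],b+k])),3,(0,0,255),1)
for z in(60,82,115):cv2.circle(c,tuple(int(v) for v in f([421.6,134.3,z])),3,(255,0,0),1)
print(f([P[0],P[1],b]),f([421.6,134.3,115]))
cv2.imwrite('pics/c19.png',c)"
```

```text
time_s: 33.35
position: [418.9, 137.3, 240.9]
tcp_rot: [[0.962, 0.272, -0.002], [0.272, -0.962, 0.002], [-0.002, -0.002, -1.0]]
wrist_force: [0.3, 0.1, -6.5]
width: 39.3
time_s: 33.95
position: [422.2, 133.5, 231.6]
tcp_rot: [[0.964, 0.267, 0.0], [0.267, -0.964, -0.0], [0.0, 0.0, -1.0]]
wrist_force: [0.3, -0.0, -5.8]
width: 38.8
t 33.95 pos [422.2 133.5 231.6] w 38.8 F [ 0.3 -0.  -5.8] yaw 15.47 tilt 0.01
tool delta [-0.2 -1.  11.6] norm 12.0
[289.71017943 351.96725816] [292.16493056 400.31689732]
```

View pics/c19.png

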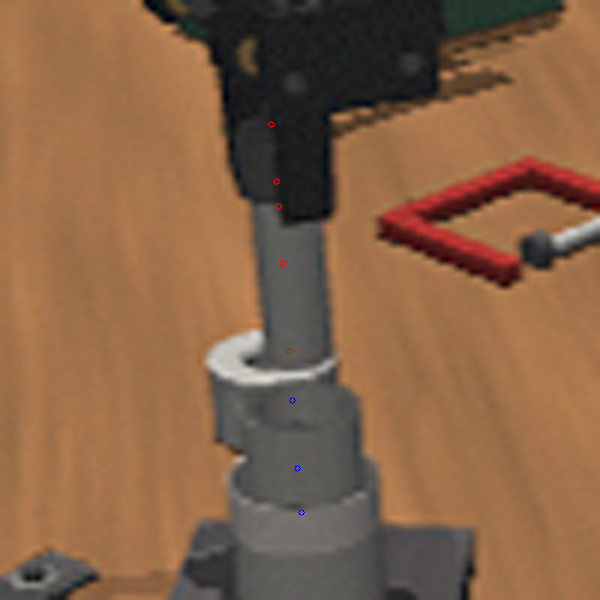

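Measured against the same-axis predictions, punch (+8.5 px) and sleeve (+8 px) are off alike in the crop: they line up to <1 mm. Lower.

```bash
python3 -m handwheel '[[[-0.2,-0.7,8],0,1],[[0,0,7],0,1],[[0,0,3],0,1],[[0,0,0],0,1],[[0,0,0],0,1],[[0,0,0],0,1]]';python3 -m handwheel '[[[0,0,3],0,1],[[0,0,3],0,1],[[0,0,3],0,1],[[0,0,3],0,1],[[0,0,0],0,1],[[0,0,0],0,1]]';python3 -c "
from h import *
go(421.8,134.4,142.6)
s=env.read_camera('side');cv2.imwrite('pics/c20.png',cv2.resize(s[80:180,140:240],None,fx=5,fy=5,interpolation=2))"
```

```text
time_s: 34.6
position: [421.7, 134.6, 213.7]
tcp_rot: [[0.964, 0.268, 0.0], [0.268, -0.964, 0.0], [0.0, 0.0, -1.0]]
wrist_force: [-0.2, -1.1, -6.3]
width: 39.1
time_s: 35.2
position: [421.4, 134.5, 201.4]
tcp_rot: [[0.964, 0.267, -0.0], [0.267, -0.964, -0.0], [-0.0, -0.0, -1.0]]
wrist_force: [-0.1, 0.6, -6.7]
width: 38.8
t 35.2 pos [421.4 134.5 201.4] w 38.8 F [-0.1  0.6 -6.7] yaw 15.51 tilt 0.02
tool delta [ 0.3  0.2 58.8] norm 59.0
```

View pics/c20.png

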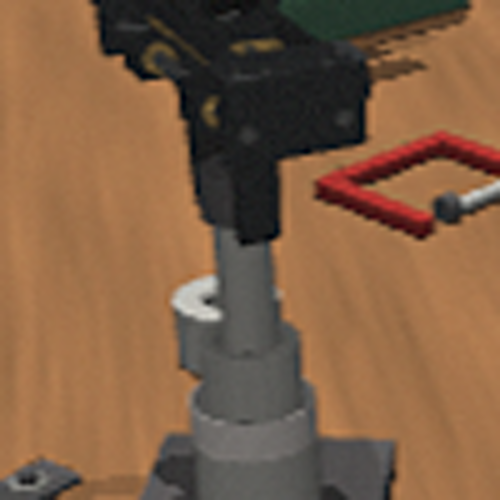

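Nose is 7 mm in the bore, no contact. Continue.

```bash
python3 -m handwheel '[[[0,0,4],0,1],[[0,0,5],0,1],[[0,0,5],0,1],[[0,0,5],0,1],[[0,0,3],0,1],[[0,0,0],0,1],[[0,0,0],0,1]]';python3 -m handwheel '[[[0,0,5],0,1],[[0,0,6],0,1],[[0,0,6],0,1],[[0,0,5],0,1],[[0,0,3],0,1],[[0,0,0],0,1],[[0,0,0],0,1]]'
```

```text
time_s: 35.95
position: [421.5, 134.5, 179.5]
tcp_rot: [[0.964, 0.268, -0.0], [0.268, -0.964, -0.0], [-0.0, 0.0, -1.0]]
wrist_force: [0.0, 0.3, -6.7]
width: 38.9
time_s: 36.65
position: [421.6, 134.5, 154.5]
tcp_rot: [[0.964, 0.267, -0.0], [0.267, -0.964, 0.0], [0.0, -0.0, -1.0]]
wrist_force: [0.3, -0.1, -5.9]
width: 38.8
```

```bash
python3 -m handwheel '[[[0,0,3],0,1],[[0,0,3],0,1],[[0,0,2],0,1],[[0,0,1],0,1],[[0,0,0.5],0,1],[[0,0,0],0,1],[[0,0,0],0,1]]';python3 -m handwheel '[[[0,0,0.7],0,1],[[0,0,0.7],0,1],[[0,0,0],0,1],[[0,0,0],0,1]]'
```

```text
time_s: 37.35
position: [421.6, 134.5, 145.1]
tcp_rot: [[0.964, 0.267, 0.0], [0.267, -0.964, 0.0], [0.0, 0.0, -1.0]]
wrist_force: [-0.4, -0.9, -6.7]
width: 38.9
time_s: 37.75
position: [421.5, 134.5, 143.6]
tcp_rot: [[0.964, 0.268, -0.0], [0.268, -0.964, 0.0], [-0.0, -0.0, -1.0]]
wrist_force: [0.7, -0.7, -5.9]
width: 39.1
```

```bash
python3 -m handwheel '[[[0,0,0.5],0,1],[[0,0,0.5],0,1],[[0,0,0],0,1],[[0,0,0],0,1]]'
```

```text
time_s: 38.15
position: [421.7, 134.6, 142.8]
tcp_rot: [[0.964, 0.268, 0.0], [0.268, -0.964, 0.0], [0.0, 0.0, -1.0]]
wrist_force: [-0.3, 0.3, -4.3]
width: 38.6
```

```bash
python3 -m handwheel '[[[0,0,0.4],0,1],[[0,0,0.2],0,1],[[0,0,0],0,1],[[0,0,0],0,1]]'
```

```text
time_s: 38.55
position: [422.2, 134.6, 142.7]
tcp_rot: [[0.964, 0.267, 0.002], [0.267, -0.964, 0.0], [0.002, 0.0, -1.0]]
wrist_force: [-0.4, 0.6, 3.4]
width: 39.0
```

Contact at the expected height. Release, rise straight, and move aside.

```bash
python3 -m handwheel '[[[0,0,0],0,-1],[[0,0,0],0,-1],[[0,0,0],0,-1],[[0,0,0],0,-1],[[0,0,0],0,-1],[[0,0,0],0,-1],[[0,0,-10],0,-1],[[0,0,-25],0,-1],[[0,0,-30],0,-1],[[0,0,-30],0,-1],[[0,0,0],0,-1]]'; python3 -m handwheel '[[[0,35,0],0,-1],[[0,35,0],0,-1],[[0,35,0],0,-1],[[0,35,0],0,-1],[[0,35,0],0,-1],[[0,35,0],0,-1],[[0,35,0],0,-1],[[0,35,0],0,-1],[[0,35,0],0,-1],[[0,0,0],0,-1],[[0,0,0],0,-1],[[0,0,0],0,-1]]'; python3 -c "
from h import *
t=env.read_camera('top');s=env.read_camera('side');cv2.imwrite('pics/top21.png',t);cv2.imwrite('pics/side21.png',s);print(env.observe()['position'])
print(unproj('top',(0,0),0)[:0],proj('top',[421.6,134.4,149]),proj('side',[421.6,134.4,149]))
cv2.imwrite('pics/c21.png',np.hstack([cv2.resize(t[190:280,150:240],(395,395),interpolation=2),cv2.resize(s[100:200,140:240],(395,395),interpolation=2)]))"
```

```text
time_s: 39.65
position: [424.1, 134.7, 242.0]
tcp_rot: [[0.963, 0.268, 0.009], [0.268, -0.964, 0.0], [0.008, 0.002, -1.0]]
wrist_force: [0.9, -0.6, -0.2]
width: 88.2
time_s: 40.85
position: [505.2, -167.9, 236.5]
tcp_rot: [[0.963, 0.268, -0.001], [0.268, -0.963, 0.001], [-0.001, -0.001, -1.0]]
wrist_force: [-0.8, -0.1, -0.5]
width: 88.0
[ 505.47081253 -167.67996211  236.87964257]
[] [190.98158332 242.84542161] [187.73366185 134.58017045]
```

View pics/c21.png

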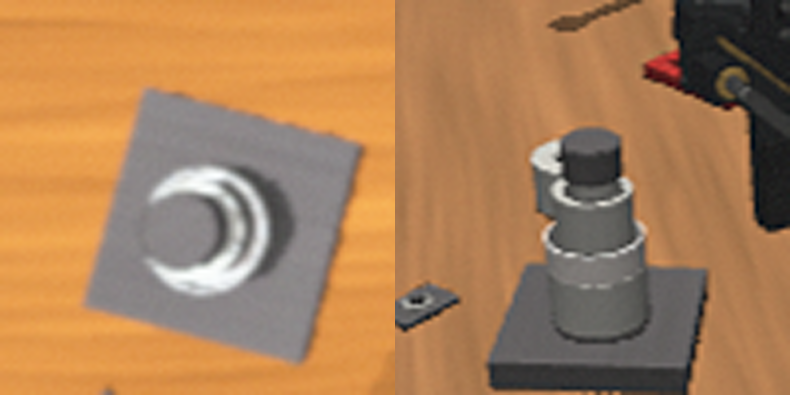

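View pics/top21.png

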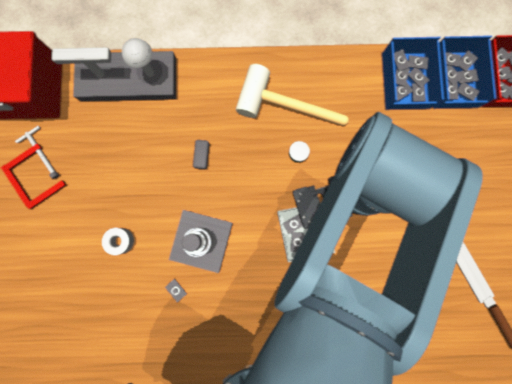

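The stack is complete. In the side crop it stands upright with the head clear of the sleeve. Top: punch head at (191,241), predicted (191,243). Narrow die (117,241), dolly (201,154) and tin (299,151) sit where they were. Handing in.

```bash
python3 -c "
from h import *
t=cv2.imread('pics/top21.png');br=lambda h:(h[...,2]>150)&(h[...,1]<60)
for z,u in((149,(191.2,241.4)),):print('punch head',unproj('top',u,z))
print('shell rim',fit('top',t,proj('top',[421,134,82]).astype(int),82,br))
print(env.hand_in())"
```

```text
punch head [424.67371749 133.92599463 149.        ]
shell rim (array([420.9, 135.9]), np.float64(70.4), np.float64(0.8))
the job is handed in; nothing more can be done
None
```

I built the stack on the press plate in the order asked: wide die over the hole, shell nose down in the die, sleeve on the shell's step, punch through to the shell's bottom. I then handed it in at about 41 s. Each part was lowered until the wrist force showed contact at the expected height, then released.

**Last checks:**
- **Stack:** in the side view it stands upright, with the punch head clear of the sleeve and the gripper well away.
- **Die:** after placing, the top view put it about 2 mm from the hole's centre.
- **Other parts:** the narrow die, dolly and tin are at the same pixels as at the start.

**Disagreements:**
- The two cameras differed by about 3 mm in y throughout.
- In the last top view the punch head reads about 4 mm from the shell rim's centre. That is within the 8 mm allowed, but the rim fit is rough: it came out 70 mm across instead of 66, and the head hides part of the rim.

The hand-in gave no verdict.

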